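# Load the sprung display lane

### The arm

A 7-joint arm with a two-finger parallel gripper is mounted at the origin on the work surface. World frame = base frame: x ahead of the robot, y to its left, z up, the work surface at z = 0. Lengths are in m, angles in rad, forces in N, time in s.
With the tool pointing down it reaches from about 0.4 to 0.85 m from the base axis. Payload 10.4 kg.
Tool frame: the origin (TCP) lies where the fingers leave the gripper's body, on its centre line; the fingertips stand 70 mm ahead of it and the grasp point (between the pads) lies r.grip_depth ahead of it (r.grip_depth is the distance from the TCP to the grasp point, in m); z points along the fingers, y is the direction in which the jaws open and shut (so a half turn about z gives the same grasp; the last joint's range is limited). The gripper opens to 87 mm and grips with 3 to 60 N. Pads are 19 mm wide; open, the fingers measure 117 mm over their backs; the gripper's body (75 mm by 190 mm) begins 51 mm behind the grasp point.
Start: joints at [1.224, 0.332, -0.065, 1.46, 0.022, 1.35, -0.088], TCP at [0.199, -0.593, 0.292] pointing down, gripper open.
Joint ranges: [-2.6, 2.6], [-0.5, 2.12], [-1.47, 1.34], [0.16, 2.42], [-1.27, 4.41], [0.06, 2.06], [-2.6, 2.6]. Speed limits (rad/s): [2.22, 2.22, 2.79, 2.79, 3.14, 3.14, 3.14].

### API

Orientations are given as a unit quaternion [x, y, z, w].
In Python, from bench import monitor, viewer, workorder, nets, r gives the robot as it stands.
- The arm moves only by the tool drive_tool, never from a script. Its argument "plan" is a list of rows, each an object of numbers: "rx", "ry", "rz": the turn, a rotation vector about the tool's x, y, z in units of 360 degrees (1.0 is 360 degrees); "x", "y", "z": the shift along the tool's x, y, z in units of 1000 mm (1.0 is 1000 mm); "fingers": the opening, from 0 (shut) to 1 (fully open). In form: [{"rx": .., "ry": .., "rz": .., "x": .., "y": .., "z": .., "fingers": ..}, ...]. A call has 1 to 12 rows; each row is the pose to reach, as a shift and turn from the pose commanded when the call began, along the tool's axes at that moment, turning the shorter way round; what a row does not reach only later rows make up. A row lasts 1/8 s, in which the tool goes at most 62.5 mm and 10.7 degrees, less where a joint would pass 70% of its speed; a pose out of reach is approached as far as the arm can. A call with a number of a shift or a turn outside -1 to 1 is refused whole. A call with a gripper value outside its range is refused whole. The fingers move at their own pace and stop on an object; "squeeze" is the grip in N (left out, the last holds). Time passes only in rows, so rows that repeat a pose let the fingers close. It gives the time, the measured TCP pose, the force and the opening at its end, in the units of the state.
- monitor.read_state(): the state, without advancing time (a new reading comes with each control period).
- viewer.camera(name): name is "scene" or "side" or "wrist"; returns a dict with "color" (480x640x3 uint8, red, green, blue), "depth" (480x640 float32, m along the optical axis (not along the pixel's ray), 0 where there is no reading), "camera_matrix" (3x3 intrinsics, pixels), "D" ([k1, k2, p1, p2, k3] as OpenCV has them; the pictures are not rectified), "xyz" and "rotation" of the camera in the world. Camera axes: x right, y down, z forward; pixel columns grow to the right and rows downward; lengths in m; the calibration is good to about 2 mm. A picture is of the moment at which its call begins.
- workorder.close_job(): hands the job in, once; it reports no verdict.
Trained networks look in the newest picture that a camera, given by its name, has taken for a name from the list of things; names that differ only in an ending like _2 or _b are one class to them, and where a whole thing is asked for, a point or a joint stands for the part that bears it (a point fixed in the world has none). Each returns a list of dicts, best first, with "confidence" (0 to 1); they miss things now and then, are a little off and sometimes report something else, mostly with a low value. They report only what shows in the picture. A call takes as long as a camera call.
- nets.find_in(label, camera): "centre" ([x, y, z] in m, in world coordinates, good to about 4 mm: the middle of the surface that is visible of it).
- nets.regions_of(label, camera): "region" (480x640 bool, what is visible of it).
The state is a dict: "time": time; "joint_positions": joint angles; "joint_vel": joint speeds; "joint_torque": joint torques, N m; "ee_pos": TCP position; "eef_rot": TCP orientation; "ft_force": force on the tool from outside, world axes, zero at the start; "torque": the same for the moment, N m; "width": finger opening in m.
Only numpy, scipy, OpenCV 4.12 (cv2) and the standard library are available. Lean on these libraries where they do the work, as an engineer would, in place of code of your own. Each camera call takes 0.05 s, during which the arm holds its last target.

### The job

Put the amber bottle into the empty sprung display lane: press the orange pusher back to make room (the bottle itself can do it), set the bottle down upright behind the yellow lip, ease it forward so that the pusher returns slowly, never snapping, and let go of it only when it rests against the lip with the pusher against it. Leave the other bottles, the brush and the filled lane as they are.

Things in the scene. Friction and masses are not known exactly. Their poses are not given: they have to be found in the camera images.
- amber_center (a point): round amber glass bottle with a cork, standing upright: straight body 50 mm in diameter up to 65 mm, then a narrower neck (32 mm), 96 mm high in all, about 0.2 kg. The point is its centre, 48 mm above its underside; this is the bottle to load
- green_center (a point): round green glass bottle with a cork, standing upright: straight body 50 mm in diameter up to 65 mm, then a narrower neck (32 mm), 96 mm high in all, about 0.2 kg. The point is its centre, 48 mm above its underside; leave it alone
- white_center (a point): round white bottle with a cork, standing upright: straight body 50 mm in diameter up to 65 mm, then a narrower neck (32 mm), 96 mm high in all, about 0.2 kg. The point is its centre, 48 mm above its underside; leave it alone
- blue_center (a point): round blue bottle with a cork, standing upright: straight body 50 mm in diameter up to 65 mm, then a narrower neck (32 mm), 96 mm high in all, about 0.2 kg. The point is its centre, 48 mm above its underside; it already stands in the filled lane, held by that lane's pusher; leave it alone
- lane_seat (a point): floor of the empty grey lane tray (215 x 70 mm, fixed): the point, 6 mm above the table, is where the middle of a loaded bottle's underside belongs; x runs along the lane from the yellow lip towards the pusher, y across, z up. Side guides, inner faces 60 mm apart, reach 18 mm above the table; the rear block (x = 169 to 183 mm) 42 mm. Load this one.
- full_lane_seat (a point): floor of the filled grey lane tray (215 x 70 mm, fixed): the point, 6 mm above the table, is where the middle of a loaded bottle's underside belongs; x runs along the lane from the yellow lip towards the pusher, y across, z up. Side guides, inner faces 60 mm apart, reach 18 mm above the table; the rear block (x = 169 to 183 mm) 42 mm. Leave it alone.
- lane_lip (a point): top edge of the empty lane's upright yellow front lip, middle of its inner face, 36 mm above the table and 25 mm from lane_seat along the lane's -x. The lip is 6 mm thick and 44 mm wide
- pusher (a joint): travel of the empty lane's orange pusher in m: 0 = at rest at the front, 20 mm short of the lip, growing as it is pressed back (along the lane's +x) to 0.11; 0.030 with a bottle seated against the lip. A spring drives it forward with 4 N at 0, rising by 0.3 N per 10 mm, lightly damped: let go, it snaps forward
- pusher_face (a point): middle of the front face of the empty lane's orange pusher plate, which moves with it, 43 mm above the table. The plate is upright, 36 mm wide, 6 mm thick and reaches from 10 to 76 mm above the table; a foot and rib behind it are 50 mm long
- full_pusher (a joint): travel of the filled lane's orange pusher in m: 0 where it now presses on the blue bottle, growing as it is pressed back; leave it alone
- brush_grip (a point): handle of a wooden brush lying on the table beyond the lanes; leave it alone

How it is judged:
On the way, in this order (a step that is already met when the one before it is completed fails the run):
1. the pusher is pressed back far enough for a bottle to stand before it (more than 31 mm) (value of joint pusher above 0.031 m), for 0.1 s.
2. the bottle, still held in the fingers, is brought forward to the lip (within 5 mm) on the lane's floor (within 8 mm), the pusher with it (travel under 36 mm) (x of amber_center in the frame of lane_seat between -0.005 and 0.005 m and z of amber_center in the frame of lane_seat below 0.056 m and value of joint pusher between 0.025 and 0.036 m and contact force between the fingers and amber above 1 N), for 0.1 s.
At the end, for the whole second after the job is handed in: The amber bottle stands upright (within 0.08 rad) on the floor of the empty lane (height within 4 mm), against the lip (within 4 mm along the lane, 9 mm across), at rest, with the pusher against it (pusher travel 25 to 34 mm) (x of amber_center in the frame of lane_seat between -0.004 and 0.004 m and y of amber_center in the frame of lane_seat between -0.009 and 0.009 m and z of amber_center in the frame of lane_seat between 0.044 and 0.052 m and angle between amber_center's own z axis and vertical below 0.08 rad and value of joint pusher between 0.025 and 0.034 m and linear speed of amber below 0.02 m/s); the robot touches nothing.
It fails at once if the pusher snaps forward (faster than 0.25 m/s) (velocity of joint pusher below -0.25 m/s).
It fails at once if the filled lane is disturbed: its blue bottle is moved, or its pusher pressed back, by more than 12 mm (value of joint full_pusher above 0.012 m or distance of blue_center from where it was at the start of the episode above 0.012 m).
It fails at once if the green or the white bottle is moved by more than 20 mm (distance of any of green_center, white_center from where it was at the start of the episode above 0.02 m).
It fails at once if the brush is moved by more than 30 mm (distance of brush_grip from where it was at the start of the episode above 0.03 m).
It also fails if it takes over 37 s, if anything falls off the work surface, if the arm or the gripper's body presses on something with over 40 N, if the wrist force passes 120 N, or if a joint passes its speed limit or range.

## Working session

There is one attempt and no reset: what is moved stays moved. The work goes in short steps, Python scripts to look and compute and a tool call to move; the robot and the scene stay as the last step left them, time stands still between calls to the robot, and variables do not carry over. Pictures are saved under pics/ and viewed, and the job is handed in when it is done.

Besides the shell and the picture viewer there is one more tool, called after "Request:" as name(argument=value, ...), one argument or row to a line, values as JSON. drive_tool: Moves the arm, as the interface text tells. Its arguments: {"type":"object","properties":{"plan":{"type":"array","items":{"type":"object","properties":{"rx":{"type":"number","minimum":-1,"maximum":1},"ry":{"type":"number","minimum":-1,"maximum":1},"rz":{"type":"number","minimum":-1,"maximum":1},"x":{"type":"number","minimum":-1,"maximum":1},"y":{"type":"number","minimum":-1,"maximum":1},"z":{"type":"number","minimum":-1,"maximum":1},"fingers":{"type":"number"}}}},"squeeze":{"type":"number"}},"required":["plan"]}

```bash
mkdir -p pics; cat > h.py <<'E'
import numpy as np, cv2
from bench import monitor, viewer, workorder, nets, r
from scipy.spatial.transform import Rotation as R
def rot(c):
    q=np.array(c["rotation"],float)
    return R.from_quat(q).as_matrix() if q.size==4 else q.reshape(3,3)
def cloud(c):
    d=c["depth"]; v,u=np.nonzero(d>0)
    p=cv2.undistortPoints(np.stack([u,v],1).astype(np.float64).reshape(-1,1,2),np.array(c["camera_matrix"]),np.array(c["D"])).reshape(-1,2)
    z=d[v,u]; P=np.c_[p*z[:,None],z]
    W=np.zeros(d.shape+(3,))*np.nan
    W[v,u]=P@rot(c).T+np.array(c["xyz"]); return W
def save(c,n): cv2.imwrite(n,c["color"][:,:,::-1])
E
python3 - <<'E'
from h import *
s=monitor.read_state(); print(s); print(r.grip_depth)
for n in ["scene","side"]:
    c=viewer.camera(n); save(c,f"pics/{n}0.png"); np.savez(f"{n}0.npz",**{k:c[k] for k in c})
    print(n,c["xyz"],c["rotation"])
    for l in ["amber_center","green_center","white_center","blue_center","pusher","lane_lip","brush_grip","pusher_face","full_pusher"]:
        try: print(l,[(np.round(x["centre"],3),round(x["confidence"],2)) for x in nets.find_in(l,n)])
        except Exception as e: print(l,e)
E
```

```text
{'time': 0.0, 'joint_positions': array([ 1.22439792,  0.33288283, -0.06471592,  1.46094956,  0.02161443,
        1.34982571, -0.08849729]), 'joint_vel': array([-0.0003868 ,  0.00046338, -0.00068648,  0.0006411 ,  0.00013862,
        0.00039987,  0.00013877]), 'joint_torque': array([ 9.42734368e-04, -6.23265624e+01,  2.51352129e-02, -3.89896059e+01,
       -6.14081486e-02,  3.97861737e-02,  1.65172987e-04]), 'ee_pos': array([ 0.19877509, -0.59226224,  0.2914431 ]), 'eef_rot': array([ 9.86919301e-01,  1.61213596e-01, -1.44510556e-04, -6.69223010e-04]), 'ft_force': array([-0.03407264,  0.04561147,  0.73687662]), 'torque': array([ 0.02632778, -0.02874963, -0.01489055]), 'width': 0.08719485168786388}
0.051
scene [ 1.07774822 -0.27099931  0.67182782] [ 0.81912842  0.42269671 -0.17681422 -0.34509831]
amber_center [(array([0.453, 0.182, 0.056]), 0.89)]
green_center [(array([0.61 , 0.231, 0.06 ]), 0.89)]
white_center [(array([0.45 , 0.302, 0.054]), 0.68)]
blue_center [(array([ 0.555, -0.041,  0.022]), 0.71), (array([ 0.474, -0.035,  0.08 ]), 0.64), (array([0.454, 0.183, 0.053]), 0.62)]
pusher
[... 270 characters left out ...]
.036,  0.034]), 0.96)]
side [0.40849454 0.60623414 0.75512023] [-0.16980165  0.92589685 -0.33334578  0.05256434]
amber_center [(array([0.437, 0.206, 0.065]), 0.71)]
green_center [(array([0.594, 0.262, 0.065]), 0.68)]
white_center [(array([0.435, 0.33 , 0.065]), 0.83)]
blue_center [(array([ 0.463, -0.013,  0.068]), 0.87), (array([ 0.501, -0.211,  0.028]), 0.69)]
pusher [(array([ 0.501, -0.209,  0.028]), 0.68)]
lane_lip [(array([ 0.557, -0.213,  0.01 ]), 0.76)]
brush_grip [(array([0.724, 0.025, 0.018]), 0.81), (array([0.432, 0.207, 0.065]), 0.65)]
pusher_face [(array([ 0.499, -0.208,  0.028]), 0.97)]
full_pusher [(array([ 0.511, -0.032,  0.025]), 0.96), (array([ 0.555, -0.21 ,  0.011]), 0.55)]
```

View pics/scene0.png

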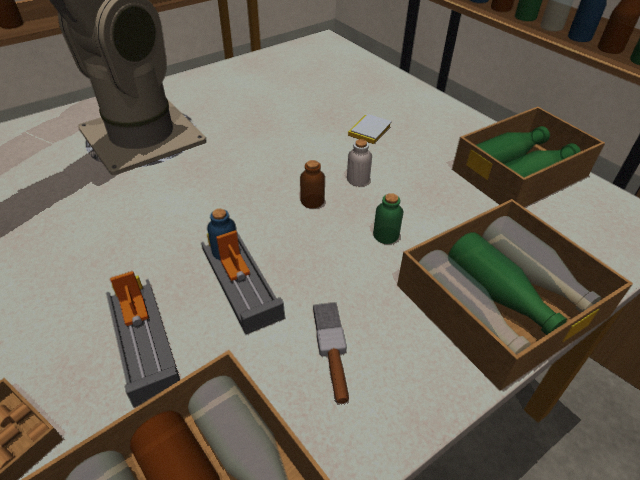

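View pics/side0.png

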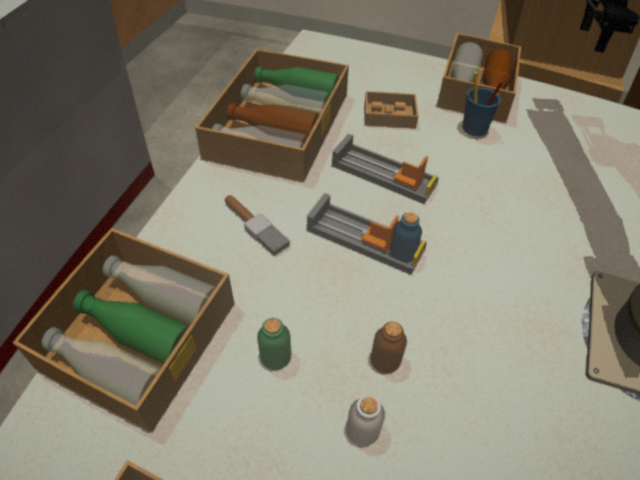

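Scene view: amber bottle at about (313,185), green (388,218), white (359,165), blue in the filled lane (222,235). The empty lane's pusher is at (128,300) and its rear block at (150,385). Next I measure the lane and bottles from the point clouds.

```bash
cat > m.py <<'E'
from h import *
from scipy.optimize import least_squares
C={n:dict(np.load(f"{n}0.npz")) for n in ["scene","side"]}
Ws={n:cloud(C[n]) for n in C}
def fitc(P,r0):
    f=lambda q: np.hypot(P[:,0]-q[0],P[:,1]-q[1])-r0
    return least_squares(f,P[:,:2].mean(0),loss="soft_l1",f_scale=.002)
for nm,g in dict(amber=(.445,.195),green=(.602,.248),white=(.442,.318),blue=(.468,-.025)).items():
    tot=[]
    for n,W in Ws.items():
        P=W.reshape(-1,3); P=P[np.isfinite(P).all(1)]
        P=P[(np.hypot(P[:,0]-g[0],P[:,1]-g[1])<.05)]
        B=P[(P[:,2]>.03)&(P[:,2]<.06)] if nm!="blue" else P[(P[:,2]>.045)&(P[:,2]<.068)]
        if nm=="blue" : B=B[B[:,0]<.49]
        tot.append(B)
        f=fitc(B,.025); print(nm,n,len(B),f.x.round(4),"rms",np.sqrt((f.fun**2).mean()).round(4),"ztop",np.percentile(P[:,2],99.5).round(4))
    f=fitc(np.vstack(tot),.025);print(nm,"both",f.x.round(4))
for n,W in Ws.items():
    P=W.reshape(-1,3); col=C[n]["color"].reshape(-1,3).astype(int); ok=np.isfinite(P).all(1);P=P[ok];col=col[ok]
    hsv=cv2.cvtColor(C[n]["color"],cv2.COLOR_RGB2HSV).reshape(-1,3)[ok].astype(int)
    for lab,(cy) in dict(empty=-.21,full=-.03).items():
        m=(abs(P[:,1]-cy)<.08)&(P[:,0]>.38)&(P[:,0]<.70)
        Q=P[m];h=hsv[m];
        t=m.sum()
        tb=Q[(abs(Q[:,2])<.004)]; print(n,lab,"table z",np.median(tb[:,2]).round(4))
        grey=(Q[:,2]>.004)&(Q[:,2]<.05)&(h[:,1]<90)&(h[:,2]<140)
        G=Q[grey].astype(np.float32)
        rect=cv2.minAreaRect(G[:,:2]*1000); print("grey",len(G),rect)
        rb=Q[(h[:,1]<90)&(h[:,2]<160)&(Q[:,2]>.036)&(Q[:,2]<.048)&(Q[:,0]>.58)]; print("rear top",len(rb),rb.mean(0).round(4) if len(rb) else 0, cv2.minAreaRect(rb[:,:2].astype(np.float32)*1000) if len(rb)>5 else 0)
        gd=G[(G[:,2]>.014)&(G[:,2]<.022)]; print("guides",len(gd),cv2.minAreaRect(gd[:,:2]*1000))
        ye=Q[(h[:,0]>22)&(h[:,0]<35)&(h[:,1]>130)&(h[:,2]>60)&(Q[:,2]>.005)];
        if len(ye)>3: print("yellow",len(ye),ye.mean(0).round(4),ye.min(0).round(4),ye.max(0).round(4))
        orr=Q[(h[:,0]>4)&(h[:,0]<17)&(h[:,1]>170)&(h[:,2]>100)&(Q[:,2]>.01)]
        if len(orr)>3: print("orange",len(orr),orr.mean(0).round(4),orr.min(0).round(4),orr.max(0).round(4)); tp=orr[orr[:,2]>.06]; print(" top",len(tp),tp.mean(0).round(4),tp.min(0).round(4),tp.max(0).round(4))
E
python3 m.py
```

```text
amber scene 290 [0.4351 0.1933] rms 0.0012 ztop 0.098
amber side 316 [0.4356 0.1917] rms 0.0006 ztop 0.0966
amber both [0.4352 0.1922]
green scene 315 [0.6    0.2493] rms 0.001 ztop 0.098
green side 313 [0.6003 0.2484] rms 0.0006 ztop 0.0968
green both [0.6001 0.2488]
white scene 267 [0.4332 0.3163] rms 0.0012 ztop 0.0978
white side 255 [0.4338 0.3149] rms 0.0005 ztop 0.0966
white both [0.4333 0.3154]
blue scene 75 [ 0.4799 -0.0713] rms 0.0098 ztop 0.1042
blue side 249 [ 0.466  -0.0273] rms 0.001 ztop 0.1022
blue both [ 0.4658 -0.0267]
scene empty table z 0.0005
grey 4425 ((556.76806640625, -223.4390106201172), (70.48555755615234, 218.12612915039062), 79.63080596923828)
rear top 570 [ 0.6569 -0.2423  0.0417] ((655.6961669921875, -241.39898681640625), (69.74858093261719, 15.946283340454102), 78.7209701538086)
guides 862 ((556.8732299804688, -223.4590606689453), (70.48182678222656, 217.60873413085938), 79.63227081298828)
yellow 7 [ 0.4593 -0.1855  0.0364] [ 0.4574 -0.1875  0.0346] [ 0.4624 -0.1833  0.0389]
orange 558 [ 0.5029 -0.2134  0.0315] [ 0.4759 -0.2348  0.0182] [ 0.5336 -0.1932 
[... 1272 characters left out ...]
-0.2182  0.0684] [ 0.4825 -0.1928  0.0777]
side full table z -0.0006
grey 2877 ((568.051025390625, -31.181915283203125), (282.5831604003906, 128.0155792236328), 8.665620803833008)
rear top 224 [ 0.6381 -0.0482  0.0406] ((638.897705078125, -50.68463134765625), (70.73666381835938, 15.508233070373535), 81.10852813720703)
guides 798 ((568.4619140625, -30.044898986816406), (282.0174560546875, 124.20191192626953), 8.9517240524292)
yellow 70 [ 0.4376 -0.0205  0.0347] [ 0.4323 -0.0424  0.024 ] [ 4.431e-01 -1.000e-04  3.940e-02]
orange 218 [ 0.5166 -0.024   0.0291] [ 0.4894 -0.047   0.0155] [ 0.5416 -0.0108  0.0765]
 top 27 [ 0.4925 -0.0252  0.074 ] [ 0.4894 -0.042   0.0707] [ 0.4958 -0.0126  0.0765]
```

```bash
cat > plan.py <<'E'
from h import *
YAW=np.deg2rad(-10.4); SEAT=np.array([.482,-.2092,.006])
EX=np.array([np.cos(YAW),np.sin(YAW),0]); EY=np.array([-EX[1],EX[0],0])
def down(psi):
    p=np.deg2rad(psi); y=np.array([np.cos(p),np.sin(p),0]); z=np.array([0,0,-1.]); return np.c_[np.cross(y,z),y,z]
def rel(p0,R0,p1,psi):
    R1=down(psi); d=R0.T@(np.array(p1)-p0); w=R.from_matrix(R0.T@R1).as_rotvec()/(2*np.pi)
    return dict(zip("x y z rx ry rz".split(),[float(round(v,4)) for v in [*d,*w]]))
def lane(x,y,z): return SEAT+EX*x+EY*y+np.array([0,0,z])
def inlane(p):
    d=np.array(p)-SEAT; return np.array([d@EX,d@EY,d[2]])
def cur():
    s=monitor.read_state(); return s,np.array(s["ee_pos"]),R.from_quat(s["eef_rot"]).as_matrix()
E
python3 - <<'E'
from plan import *
s,p,Rm=cur()
for q,psi in [((.46,-.25,.28),-60),((.4352,.1922,.25),-45),((.4352,.1922,.16),-45)]: print(rel(p,Rm,q,psi))
E
```

```text
{'x': 0.3565, 'y': -0.2416, 'z': 0.0123, 'rx': 0.0, 'ry': 0.0, 'rz': -0.0318}
{'x': 0.4737, 'y': -0.6687, 'z': 0.0422, 'rx': 0.0, 'ry': 0.0, 'rz': -0.0735}
{'x': 0.4737, 'y': -0.6687, 'z': 0.1322, 'rx': 0.0, 'ry': 0.0, 'rz': -0.0735}
```

Request:
drive_tool(
  plan=[
    {"x": 0.3565,"y": -0.2416,"z": 0.0123,"rz": -0.0318,"fingers": 1},
    {"x": 0.3565,"y": -0.2416,"z": 0.0123,"rz": -0.0318,"fingers": 1},
    {"x": 0.3565,"y": -0.2416,"z": 0.0123,"rz": -0.0318,"fingers": 1},
    {"x": 0.3565,"y": -0.2416,"z": 0.0123,"rz": -0.0318,"fingers": 1},
    {"x": 0.3565,"y": -0.2416,"z": 0.0123,"rz": -0.0318,"fingers": 1},
    {"x": 0.3565,"y": -0.2416,"z": 0.0123,"rz": -0.0318,"fingers": 1},
    {"x": 0.4737,"y": -0.6687,"z": 0.0422,"rz": -0.0735,"fingers": 1},
    {"x": 0.4737,"y": -0.6687,"z": 0.0422,"rz": -0.0735,"fingers": 1},
    {"x": 0.4737,"y": -0.6687,"z": 0.0422,"rz": -0.0735,"fingers": 1},
    {"x": 0.4737,"y": -0.6687,"z": 0.0422,"rz": -0.0735,"fingers": 1},
    {"x": 0.4737,"y": -0.6687,"z": 0.0422,"rz": -0.0735,"fingers": 1},
    {"x": 0.4737,"y": -0.6687,"z": 0.0422,"rz": -0.0735,"fingers": 1},
  ],
)

```text
validation failed for argument at $.pl...
```

```bash
python3 - <<'E'
from plan import *
s,p,Rm=cur(); print(s["time"],p,s["joint_positions"],s["joint_vel"].round(3))
print(rel(p,Rm,(.4352,.1922,.2),-45))
E
```

```text
1.0 [ 0.19885704 -0.59251359  0.29228385] [ 1.22438699  0.33215938 -0.06467499  1.46013557  0.02161675  1.34992904
 -0.088496  ] [ 0.001  0.    -0.    -0.    -0.001  0.    -0.001]
{'x': 0.4737, 'y': -0.6687, 'z': 0.0922, 'rx': 0.0, 'ry': 0.0, 'rz': -0.0735}
```

Request:
drive_tool(
  plan=[
    {"rx": 0,"ry": 0,"rz": -0.0318,"x": 0.3565,"y": -0.2416,"z": 0.0123,"fingers": 1},
    {"rx": 0,"ry": 0,"rz": -0.0318,"x": 0.3565,"y": -0.2416,"z": 0.0123,"fingers": 1},
  ],
  squeeze=50,
)

```text
time: 1.25
ee_pos: [0.2752, -0.4921, 0.2885]
eef_rot: [0.966, 0.26, 0.0, 0.0]
ft_force: [0.9, 0.5, 0.4]
width: 0.0871
```

```bash
python3 - <<'E'
from plan import *
s,p,Rm=cur(); print(s["time"],p)
for q,psi in [((.46,-.25,.28),-60),((.4352,.1922,.25),-45)]: print(rel(p,Rm,q,psi))
E
```

```text
1.25 [ 0.27522673 -0.49205895  0.28854059]
{'x': 0.2813, 'y': -0.1167, 'z': 0.0086, 'rx': 0.0, 'ry': -0.0, 'rz': 0.0003}
{'x': 0.4816, 'y': -0.5118, 'z': 0.0385, 'rx': 0.0, 'ry': -0.0, 'rz': -0.0414}
```

Request:
drive_tool(
  plan=[
    {"rx": 0,"ry": 0,"rz": 0,"x": 0.281,"y": -0.117,"z": 0.009,"fingers": 1},
    {"rx": 0,"ry": 0,"rz": 0,"x": 0.281,"y": -0.117,"z": 0.009,"fingers": 1},
    {"rx": 0,"ry": 0,"rz": 0,"x": 0.281,"y": -0.117,"z": 0.009,"fingers": 1},
    {"rx": 0,"ry": 0,"rz": 0,"x": 0.281,"y": -0.117,"z": 0.009,"fingers": 1},
    {"rx": 0,"ry": 0,"rz": 0,"x": 0.281,"y": -0.117,"z": 0.009,"fingers": 1},
    {"rx": 0,"ry": 0,"rz": -0.0414,"x": 0.4816,"y": -0.5118,"z": 0.0385,"fingers": 1},
    {"rx": 0,"ry": 0,"rz": -0.0414,"x": 0.4816,"y": -0.5118,"z": 0.0385,"fingers": 1},
    {"rx": 0,"ry": 0,"rz": -0.0414,"x": 0.4816,"y": -0.5118,"z": 0.0385,"fingers": 1},
    {"rx": 0,"ry": 0,"rz": -0.0414,"x": 0.4816,"y": -0.5118,"z": 0.0385,"fingers": 1},
    {"rx": 0,"ry": 0,"rz": -0.0414,"x": 0.4816,"y": -0.5118,"z": 0.0385,"fingers": 1},
    {"rx": 0,"ry": 0,"rz": -0.0414,"x": 0.4816,"y": -0.5118,"z": 0.0385,"fingers": 1},
    {"rx": 0,"ry": 0,"rz": -0.0414,"x": 0.4816,"y": -0.5118,"z": 0.0385,"fingers": 1},
  ],
  squeeze=50,
)

```text
time: 2.75
ee_pos: [0.4359, 0.1863, 0.2509]
eef_rot: [0.924, 0.382, 0.001, 0.0]
ft_force: [0.1, -0.5, 0.3]
width: 0.0872
```

```bash
python3 - <<'E'
from plan import *
s,p,Rm=cur(); print(s["time"],p,s["joint_vel"].round(3),s["joint_positions"].round(2))
for z in (.25,.14,.101): print(rel(p,Rm,(.4352,.1922,z),-45))
E
```

```text
2.75 [0.43587272 0.1863078  0.25091393] [-0.694  0.523 -0.528 -0.299  0.429 -0.022 -1.353] [ 0.33  0.09 -0.86  1.87  0.08  1.22 -1.34]
{'x': 0.0037, 'y': -0.0047, 'z': 0.0009, 'rx': 0.0002, 'ry': -0.0001, 'rz': -0.0004}
{'x': 0.0036, 'y': -0.0048, 'z': 0.1109, 'rx': 0.0002, 'ry': -0.0001, 'rz': -0.0004}
{'x': 0.0036, 'y': -0.0049, 'z': 0.1499, 'rx': 0.0002, 'ry': -0.0001, 'rz': -0.0004}
```

Request:
drive_tool(
  plan=[
    {"rx": 0,"ry": 0,"rz": 0,"x": 0,"y": 0,"z": 0.06,"fingers": 1},
    {"rx": 0,"ry": 0,"rz": 0,"x": 0,"y": 0,"z": 0.06,"fingers": 1},
    {"rx": 0,"ry": 0,"rz": 0,"x": 0,"y": 0,"z": 0.06,"fingers": 1},
  ],
  squeeze=50,
)

```text
time: 3.12
ee_pos: [0.4368, 0.1843, 0.1921]
eef_rot: [0.924, 0.381, 0.0, 0.0]
ft_force: [1.0, 0.0, 0.7]
width: 0.087
```

```bash
python3 - <<'E'
from plan import *
c=viewer.camera("wrist"); save(c,"pics/wrist1.png")
s,p,Rm=cur(); print(s["time"],p,s["joint_vel"].round(3),s["ft_force"])
W=cloud(c); P=W.reshape(-1,3); P=P[np.isfinite(P).all(1)]
t=P[(P[:,2]>.085)&(P[:,2]<.105)&(np.hypot(P[:,0]-.435,P[:,1]-.192)<.05)]; print("cork top",len(t),t.mean(0) if len(t) else 0)
t=P[(P[:,2]>.03)&(P[:,2]<.06)&(np.hypot(P[:,0]-.435,P[:,1]-.192)<.045)]; print("body",len(t),t.mean(0) if len(t) else 0)
for z in (.19,.101): print(rel(p,Rm,(.4352,.1922,z),-45))
E
```

```text
3.175 [0.4372371  0.18431052 0.19252671] [ 0.003 -0.009 -0.001 -0.     0.003 -0.009 -0.005] [ 1.2455371  -0.02275833 -0.8497036 ]
cork top 2554 [0.43639978 0.19479862 0.09500435]
body 605 [0.45074885 0.20730279 0.04569284]
{'x': 0.0041, 'y': -0.007, 'z': 0.0025, 'rx': 0.0002, 'ry': -0.0003, 'rz': -0.0005}
{'x': 0.0039, 'y': -0.0072, 'z': 0.0915, 'rx': 0.0002, 'ry': -0.0003, 'rz': -0.0005}
```

View pics/wrist1.png

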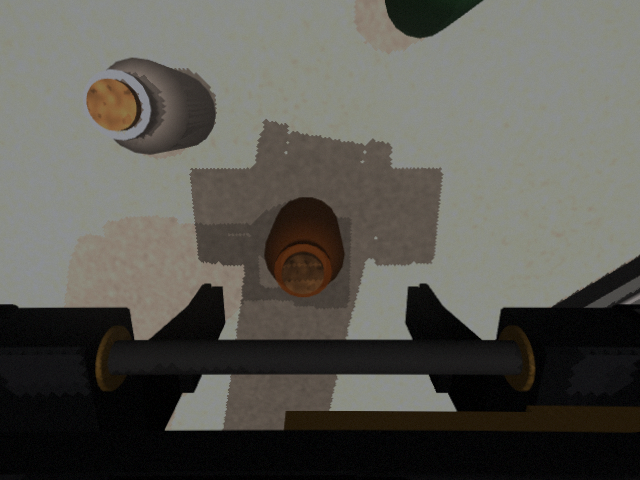

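The wrist view shows the amber cork at about (305,272) between the open fingers, with the white bottle at upper left (115,105), clear of them. I descend with a small correction and grip.

```bash
python3 - <<'E'
from plan import *
s,p,Rm=cur()
for z in (.18,.14,.101): print(rel(p,Rm,(.4355,.193,z),-45))
E
```

```text
{'x': 0.0049, 'y': -0.0074, 'z': 0.0125, 'rx': 0.0002, 'ry': -0.0003, 'rz': -0.0005}
{'x': 0.0048, 'y': -0.0075, 'z': 0.0525, 'rx': 0.0002, 'ry': -0.0003, 'rz': -0.0005}
{'x': 0.0047, 'y': -0.0075, 'z': 0.0915, 'rx': 0.0002, 'ry': -0.0003, 'rz': -0.0005}
```

Request:
drive_tool(
  plan=[
    {"rx": 0,"ry": 0,"rz": -0.0005,"x": 0.0048,"y": -0.0075,"z": 0.0125,"fingers": 1},
    {"rx": 0,"ry": 0,"rz": -0.0005,"x": 0.0048,"y": -0.0075,"z": 0.0525,"fingers": 1},
    {"rx": 0,"ry": 0,"rz": -0.0005,"x": 0.0048,"y": -0.0075,"z": 0.0915,"fingers": 1},
    {"rx": 0,"ry": 0,"rz": -0.0005,"x": 0.0048,"y": -0.0075,"z": 0.0915,"fingers": 1},
    {"rx": 0,"ry": 0,"rz": -0.0005,"x": 0.0048,"y": -0.0075,"z": 0.0915,"fingers": 1},
  ],
  squeeze=50,
)

```text
time: 3.8
ee_pos: [0.4349, 0.1939, 0.1005]
eef_rot: [0.924, 0.383, 0.001, -0.0]
ft_force: [-0.2, 0.2, 0.8]
width: 0.0867
```

```bash
python3 - <<'E'
from plan import *
s,p,Rm=cur();print(s["time"],p,s["ft_force"],s["joint_vel"].round(3),rel(p,Rm,(.4355,.193,.101),-45))
E
```

```text
3.8 [0.43491512 0.19392512 0.10049537] [-0.1640618   0.19506995  0.84006196] [ 0.006 -0.015 -0.004 -0.007 -0.    -0.004 -0.001] {'x': -0.0002, 'y': 0.0011, 'z': -0.0005, 'rx': 0.0001, 'ry': -0.0002, 'rz': 0.0003}
```

Request:
drive_tool(
  plan=[
    {"rx": 0,"ry": 0,"rz": 0,"x": 0,"y": 0,"z": 0,"fingers": 0},
    {"rx": 0,"ry": 0,"rz": 0,"x": 0,"y": 0,"z": 0,"fingers": 0},
    {"rx": 0,"ry": 0,"rz": 0,"x": 0,"y": 0,"z": 0,"fingers": 0},
    {"rx": 0,"ry": 0,"rz": 0,"x": 0,"y": 0,"z": 0,"fingers": 0},
    {"rx": 0,"ry": 0,"rz": 0,"x": 0,"y": 0,"z": 0,"fingers": 0},
    {"rx": 0,"ry": 0,"rz": 0,"x": 0,"y": 0,"z": 0,"fingers": 0},
  ],
  squeeze=50,
)

```text
time: 4.55
ee_pos: [0.4345, 0.1931, 0.0992]
eef_rot: [0.924, 0.383, 0.0, 0.0]
ft_force: [1.2, -2.0, 2.5]
width: 0.0492
```

```bash
python3 - <<'E'
from plan import *
s,p,Rm=cur();print(s["time"],p,s["ft_force"],s["width"])
pre=lane(-.045,0,.04+.0995+.05)
print(pre)
for q,psi in [((.435,.193,.2),-45),((.435,.193,.27),-45),((.47,0,.27),-72),(tuple(lane(-.04,0,.27)),-100.4)]: print(q,rel(p,Rm,q,psi))
E
```

```text
4.55 [0.43450907 0.19308004 0.0992073 ] [ 1.17410297 -1.98446797  2.51076475] 0.04917070504598375
[ 0.43773928 -0.20107664  0.1955    ]
(0.435, 0.193, 0.2) {'x': 0.0003, 'y': 0.0005, 'z': -0.1008, 'rx': 0.0001, 'ry': -0.0, 'rz': 0.0002}
(0.435, 0.193, 0.27) {'x': 0.0003, 'y': 0.0005, 'z': -0.1708, 'rx': 0.0001, 'ry': -0.0, 'rz': 0.0002}
(0.47, 0, 0.27) {'x': -0.1116, 'y': 0.1616, 'z': -0.1707, 'rx': 0.0001, 'ry': -0.0, 'rz': 0.0752}
(np.float64(0.4426571411674646), np.float64(-0.2019792341899776), np.float64(0.276)) {'x': -0.2739, 'y': 0.2849, 'z': -0.1767, 'rx': 0.0001, 'ry': -0.0001, 'rz': 0.1541}
```

Request:
drive_tool(
  plan=[
    {"rx": 0,"ry": 0,"rz": 0,"x": 0,"y": 0,"z": -0.02,"fingers": 0},
    {"rx": 0,"ry": 0,"rz": 0,"x": 0,"y": 0,"z": -0.06,"fingers": 0},
    {"rx": 0,"ry": 0,"rz": 0,"x": 0,"y": 0,"z": -0.1,"fingers": 0},
    {"rx": 0,"ry": 0,"rz": 0.002,"x": -0.01,"y": 0.015,"z": -0.14,"fingers": 0},
    {"rx": 0,"ry": 0,"rz": 0.015,"x": -0.03,"y": 0.045,"z": -0.17,"fingers": 0},
    {"rx": 0,"ry": 0,"rz": 0.035,"x": -0.055,"y": 0.082,"z": -0.177,"fingers": 0},
    {"rx": 0,"ry": 0,"rz": 0.055,"x": -0.083,"y": 0.122,"z": -0.177,"fingers": 0},
    {"rx": 0,"ry": 0,"rz": 0.075,"x": -0.112,"y": 0.162,"z": -0.177,"fingers": 0},
    {"rx": 0,"ry": 0,"rz": 0.095,"x": -0.15,"y": 0.195,"z": -0.177,"fingers": 0},
    {"rx": 0,"ry": 0,"rz": 0.115,"x": -0.19,"y": 0.225,"z": -0.177,"fingers": 0},
    {"rx": 0,"ry": 0,"rz": 0.135,"x": -0.23,"y": 0.255,"z": -0.177,"fingers": 0},
    {"rx": 0,"ry": 0,"rz": 0.1541,"x": -0.274,"y": 0.285,"z": -0.177,"fingers": 0},
  ],
  squeeze=50,
)

```text
time: 6.05
ee_pos: [0.4423, -0.2026, 0.2773]
eef_rot: [0.996, -0.092, 0.001, -0.0]
ft_force: [1.0, 0.4, -2.2]
width: 0.0488
```

Request:
drive_tool(
  plan=[
    {"rx": 0,"ry": 0,"rz": 0,"x": 0,"y": 0,"z": 0.0,"fingers": 0},
    {"rx": 0,"ry": 0,"rz": 0,"x": 0,"y": 0,"z": 0,"fingers": 0},
  ],
  squeeze=50,
)

```text
time: 6.3
ee_pos: [0.4427, -0.2011, 0.2767]
eef_rot: [0.996, -0.09, 0.0, -0.0]
ft_force: [0.1, 1.0, -2.1]
width: 0.0489
```

```bash
python3 - <<'E'
from plan import *
s,p,Rm=cur();print(s["time"],p,inlane(p),s["ft_force"],s["width"],s["joint_positions"].round(2))
for n in ["scene","side"]:
    c=viewer.camera(n); save(c,f"pics/{n}2.png"); W=cloud(c);P=W.reshape(-1,3); P=P[np.isfinite(P).all(1)]
    hsv=cv2.cvtColor(c["color"],cv2.COLOR_RGB2HSV).reshape(-1,3)[np.isfinite(W).all(2).ravel()]
    B=P[(np.hypot(P[:,0]-p[0],P[:,1]-p[1])<.04)&(P[:,2]>.12)&(P[:,2]<.26)]
    for a in np.arange(.16,.26,.01):
        b=B[(B[:,2]>=a)&(B[:,2]<a+.01)]; 
        if len(b): print(n,a.round(2),len(b),b.min(0).round(4),b.max(0).round(4))
    print(B[:,2].min())
E
```

```text
6.3 [ 0.44270676 -0.20105546  0.27674153] [-0.04011795  0.00091755  0.27074153] [ 0.14045892  0.95257435 -2.08819032] 0.04890472034534029 [ 0.79  0.06 -0.47  1.82  0.03  1.27 -1.44]
scene 0.17 15 [ 0.4549 -0.2188  0.1773] [ 0.4663 -0.1869  0.18  ]
scene 0.18 177 [ 0.441  -0.2255  0.1801] [ 0.4696 -0.1761  0.19  ]
scene 0.19 206 [ 0.4386 -0.2254  0.19  ] [ 0.4692 -0.1761  0.2   ]
scene 0.2 232 [ 0.4395 -0.2346  0.2   ] [ 0.4688 -0.1686  0.2099]
scene 0.21 294 [ 0.4421 -0.2353  0.21  ] [ 0.4692 -0.168   0.22  ]
scene 0.22 317 [ 0.4412 -0.2352  0.22  ] [ 0.4688 -0.1691  0.2299]
scene 0.23 326 [ 0.4382 -0.2383  0.23  ] [ 0.4695 -0.1684  0.24  ]
scene 0.24 522 [ 0.4298 -0.2397  0.24  ] [ 0.4702 -0.1653  0.25  ]
scene 0.25 423 [ 0.427  -0.2404  0.25  ] [ 0.4627 -0.1648  0.26  ]
0.17732804230909155
side 0.17 22 [ 0.4228 -0.1873  0.1738] [ 0.4603 -0.1753  0.1799]
side 0.18 139 [ 0.4185 -0.2006  0.1801] [ 0.4684 -0.1725  0.19  ]
side 0.19 129 [ 0.4181 -0.2002  0.19  ] [ 0.4682 -0.1732  0.1999]
side 0.2 89 [ 0.4178 -0.2006  0.2001] [ 0.468  -0.1653  0.21  ]
side 0.21 149 [ 0.4175 -0.2001  0.2101] [ 0.4675 -0.1643  0.22  ]
side 0.22 122 [ 0.418  -0.1997  0.22  ] [ 0.4652 -0.164   0.2299]
side 0.23 69 [ 0.4189 -0.1981  0.2303] [ 0.459  -0.1626  0.2398]
side 0.24 15 [ 0.4185 -0.1987  0.2402] [ 0.4582 -0.162   0.2427]
0.17384713242364425
```

View pics/scene2.png

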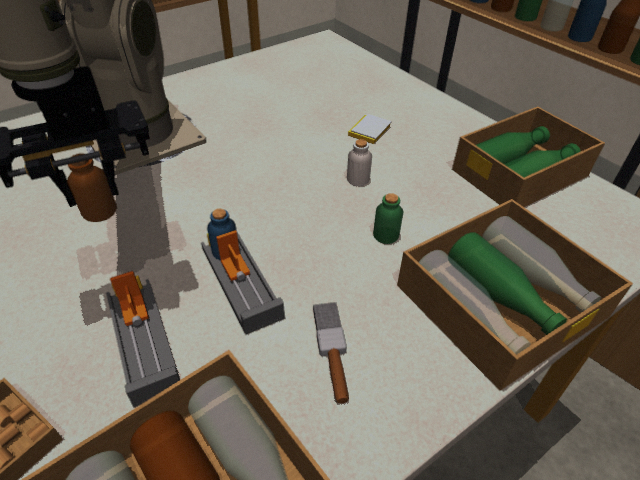

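View pics/side2.png

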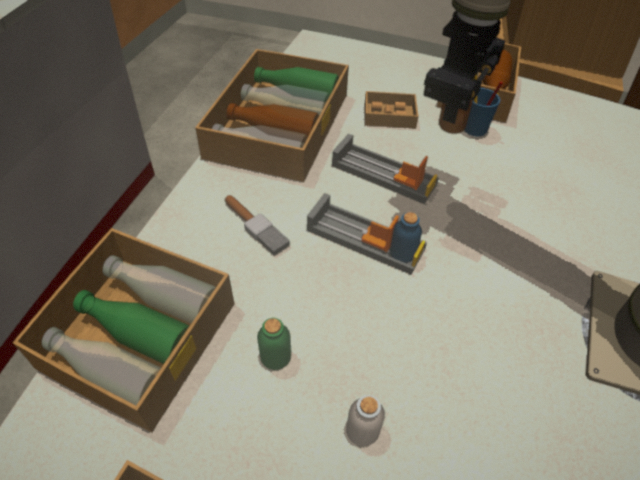

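Both views show the bottle upright in the gripper, in front of the empty lane: scene (90,190), side (453,118). I lower it to just above lip height, then push back.

Request:
drive_tool(
  plan=[
    {"rx": 0,"ry": 0,"rz": 0,"x": -0.002,"y": 0.0009,"z": 0.03,"fingers": 0},
    {"rx": 0,"ry": 0,"rz": 0,"x": -0.002,"y": 0.0009,"z": 0.07,"fingers": 0},
    {"rx": 0,"ry": 0,"rz": 0,"x": -0.002,"y": 0.0009,"z": 0.105,"fingers": 0},
    {"rx": 0,"ry": 0,"rz": 0,"x": -0.002,"y": 0.0009,"z": 0.125,"fingers": 0},
    {"rx": 0,"ry": 0,"rz": 0,"x": -0.002,"y": 0.0009,"z": 0.135,"fingers": 0},
    {"rx": 0,"ry": 0,"rz": 0,"x": -0.002,"y": 0.0009,"z": 0.135,"fingers": 0},
    {"rx": 0,"ry": 0,"rz": 0,"x": -0.002,"y": 0.0009,"z": 0.135,"fingers": 0},
  ],
  squeeze=55,
)

```text
time: 7.28
ee_pos: [0.4411, -0.2025, 0.1421]
eef_rot: [0.996, -0.09, 0.001, 0.0]
ft_force: [0.1, 0.5, -2.8]
width: 0.0494
```

```bash
python3 - <<'E'
from plan import *
s,p,Rm=cur();print(s["time"],p,inlane(p),s["ft_force"],s["width"],R.from_matrix(down(-100.4).T@Rm).as_rotvec())
for n in ["scene","side"]:
    c=viewer.camera(n); save(c,f"pics/{n}3.png")
    cv2.imwrite(f"pics/{n}3c.png",cv2.resize(c["color"][:,:,::-1][(200 if n=="scene" else 60):(440 if n=="scene" else 260),(20 if n=="scene" else 300):(260 if n=="scene" else 540)],None,fx=2.5,fy=2.5))
E
```

```text
7.275 [ 0.44113815 -0.20248124  0.1421105 ] [-0.04140341 -0.00076797  0.1361105 ] [ 0.05154137  0.53513868 -2.8361103 ] 0.04938855323606236 [-0.00042011  0.00157043 -0.00061625]
```

View pics/side3c.png

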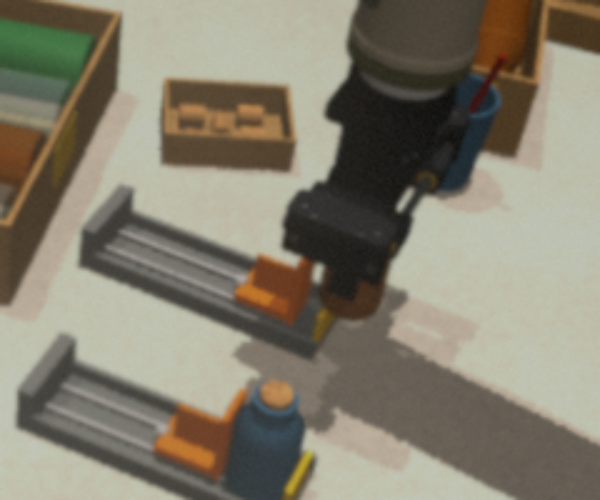

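The side crop shows the bottle (355,285) in front of the plate (300,275), above the yellow lip (325,322). Pushing back now.

Request:
drive_tool(
  plan=[
    {"rx": 0,"ry": 0,"rz": 0,"x": 0.005,"y": -0.0005,"z": 0.0,"fingers": 0},
    {"rx": 0,"ry": 0,"rz": 0,"x": 0.01,"y": -0.0005,"z": 0.0,"fingers": 0},
    {"rx": 0,"ry": 0,"rz": 0,"x": 0.014,"y": -0.0005,"z": 0.0,"fingers": 0},
    {"rx": 0,"ry": 0,"rz": 0,"x": 0.018,"y": -0.0005,"z": 0.0,"fingers": 0},
    {"rx": 0,"ry": 0,"rz": 0,"x": 0.022,"y": -0.0005,"z": 0.0,"fingers": 0},
    {"rx": 0,"ry": 0,"rz": 0,"x": 0.026,"y": -0.0005,"z": 0.0,"fingers": 0},
    {"rx": 0,"ry": 0,"rz": 0,"x": 0.03,"y": -0.0005,"z": 0.0,"fingers": 0},
  ],
  squeeze=55,
)

```text
time: 8.25
ee_pos: [0.4701, -0.2075, 0.1409]
eef_rot: [0.996, -0.091, -0.0, -0.0]
ft_force: [-4.6, 0.6, -1.5]
width: 0.0489
```

```bash
python3 - <<'E'
from plan import *
s,p,Rm=cur();print(s["time"],inlane(p),s["ft_force"]@EX,s["ft_force"],s["torque"],s["width"])
c=viewer.camera("side"); cv2.imwrite("pics/side4c.png",cv2.resize(c["color"][60:260,300:540,::-1],None,fx=2.5,fy=2.5))
E
```

```text
8.25 [-0.01201029 -0.00042923  0.13494052] -4.620778283017103 [-4.58286086  0.62711957 -1.50698971] [ 0.29675943  1.11069999 -0.01845463] 0.04891958371653705
```

View pics/side4c.png

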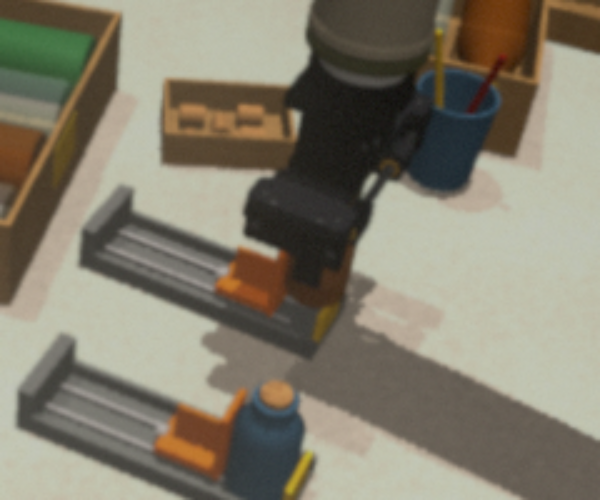

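The plate is moving back with the bottle, and the lane force is -4.6 N as expected. Continuing.

Request:
drive_tool(
  plan=[
    {"rx": 0,"ry": 0,"rz": 0,"x": 0.004,"y": 0,"z": 0.0,"fingers": 0},
    {"rx": 0,"ry": 0,"rz": 0,"x": 0.008,"y": 0,"z": 0.0,"fingers": 0},
    {"rx": 0,"ry": 0,"rz": 0,"x": 0.012,"y": 0,"z": 0.0,"fingers": 0},
    {"rx": 0,"ry": 0,"rz": 0,"x": 0.016,"y": 0,"z": 0.0,"fingers": 0},
    {"rx": 0,"ry": 0,"rz": 0,"x": 0.02,"y": 0,"z": 0.0,"fingers": 0},
    {"rx": 0,"ry": 0,"rz": 0,"x": 0.024,"y": 0,"z": 0.0,"fingers": 0},
    {"rx": 0,"ry": 0,"rz": 0,"x": 0.027,"y": 0,"z": 0.0,"fingers": 0},
    {"rx": 0,"ry": 0,"rz": 0,"x": 0.027,"y": 0,"z": 0.0,"fingers": 0},
  ],
  squeeze=55,
)

```text
time: 9.3
ee_pos: [0.4968, -0.2123, 0.141]
eef_rot: [0.996, -0.091, -0.0, -0.0]
ft_force: [-5.7, 1.0, -1.2]
width: 0.0494
```

```bash
python3 - <<'E'
from plan import *
s,p,Rm=cur();print(s["time"],inlane(p),s["ft_force"]@EX,s["ft_force"],s["torque"],s["width"],R.from_matrix(down(-100.4).T@Rm).as_rotvec())
for n in ["side","scene"]:
    c=viewer.camera(n); save(c,f"pics/{n}5.png"); W=cloud(c);P=W.reshape(-1,3);ok=np.isfinite(P).all(1);P=P[ok]
    h=cv2.cvtColor(c["color"],cv2.COLOR_RGB2HSV).reshape(-1,3)[ok].astype(int)
    L=np.array([(P-SEAT)@EX,(P-SEAT)@EY,P[:,2]]).T
    o=L[(h[:,0]>4)&(h[:,0]<17)&(h[:,1]>170)&(h[:,2]>100)&(abs(L[:,1])<.03)&(L[:,2]>.062)&(L[:,2]<.08)&(abs(L[:,0])<.12)]
    print(n,"plate",len(o),o.mean(0) if len(o) else 0, np.percentile(o[:,0],[5,95]) if len(o) else 0)
    b=L[(L[:,0]>-.04)&(L[:,0]<.05)&(abs(L[:,1])<.04)&(L[:,2]>.03)&(L[:,2]<.075)]
    if n=="side": cv2.imwrite("pics/side5c.png",cv2.resize(c["color"][60:260,300:540,::-1],None,fx=2.5,fy=2.5))
    for a in (.044,.050,.056,.062,.068):
        q=b[(b[:,2]>a)&(b[:,2]<a+.006)]
        if len(q): print(a,len(q),np.percentile(q[:,0],[1,99]).round(4),np.percentile(q[:,1],[1,99]).round(4))
E
```

```text
9.3 [ 0.01506811 -0.00038635  0.1350042 ] -5.748495879447546 [-5.66442688  0.98121008 -1.20454303] [0.29995734 1.1962601  0.03849704] 0.04935459155391444 [ 5.38113441e-05 -1.82806164e-04 -1.96102032e-04]
side plate 12 [0.04128121 0.01604608 0.0699123 ] [0.04012444 0.04341098]
0.044 71 [-0.0106  0.0449] [-0.0019  0.0253]
0.05 72 [-0.0103  0.0433] [-0.0004  0.0256]
0.056 69 [-0.0105  0.045 ] [-0.0019  0.0253]
0.062 43 [-0.0095  0.0432] [-0.0011  0.0268]
0.068 56 [-0.0096  0.0434] [-0.0026  0.0322]
scene plate 134 [ 0.04490643 -0.00094243  0.07192383] [0.04170331 0.04723883]
0.044 68 [0.0177 0.047 ] [-0.0228  0.0238]
0.05 88 [0.0167 0.0487] [-0.0229  0.024 ]
0.056 91 [0.0173 0.0478] [-0.023   0.0242]
0.062 81 [0.0195 0.0476] [-0.0225  0.0236]
0.068 136 [0.0185 0.0477] [-0.0307  0.03  ]
```

View pics/side5c.png

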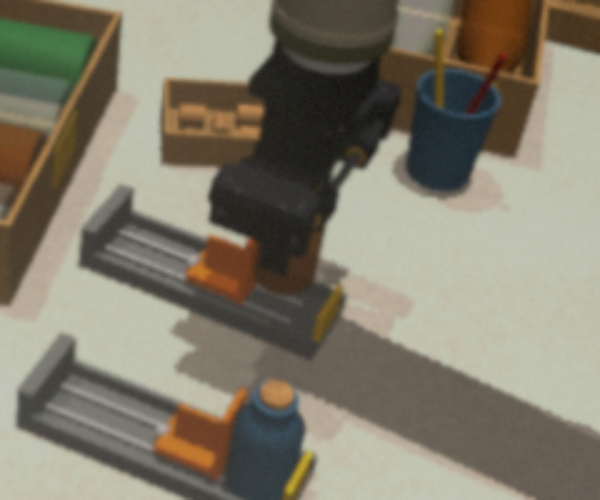

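View pics/scene5.png

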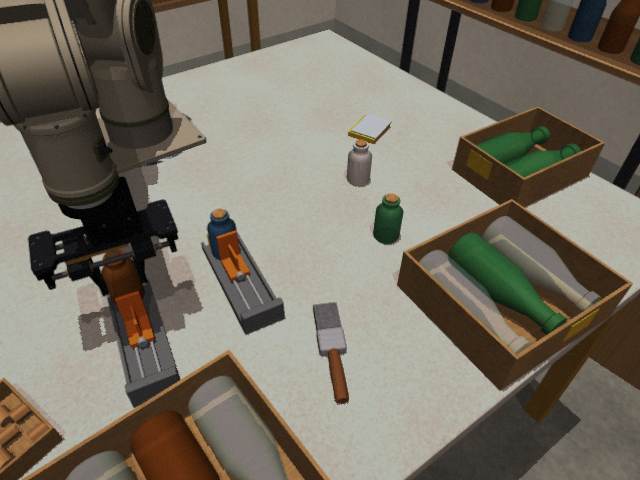

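The bottle is upright, its center at lane x ≈ 14 mm and y ≈ 0, with the plate at about 42 mm and the lip cleared. Lowering towards the floor.

Request:
drive_tool(
  plan=[
    {"rx": 0,"ry": 0,"rz": 0,"x": 0,"y": 0,"z": 0.004,"fingers": 0},
    {"rx": 0,"ry": 0,"rz": 0,"x": 0,"y": 0,"z": 0.009,"fingers": 0},
    {"rx": 0,"ry": 0,"rz": 0,"x": 0,"y": 0,"z": 0.014,"fingers": 0},
    {"rx": 0,"ry": 0,"rz": 0,"x": 0,"y": 0,"z": 0.019,"fingers": 0},
    {"rx": 0,"ry": 0,"rz": 0,"x": 0,"y": 0,"z": 0.023,"fingers": 0},
    {"rx": 0,"ry": 0,"rz": 0,"x": 0,"y": 0,"z": 0.027,"fingers": 0},
    {"rx": 0,"ry": 0,"rz": 0,"x": 0,"y": 0,"z": 0.03,"fingers": 0},
    {"rx": 0,"ry": 0,"rz": 0,"x": 0,"y": 0,"z": 0.032,"fingers": 0},
    {"rx": 0,"ry": 0,"rz": 0,"x": 0,"y": 0,"z": 0.032,"fingers": 0},
  ],
  squeeze=55,
)

```text
time: 10.52
ee_pos: [0.4966, -0.2124, 0.1091]
eef_rot: [0.996, -0.091, -0.0, 0.0]
ft_force: [-5.0, 0.7, -0.7]
width: 0.0494
```

```bash
cat > st.py <<'E'
from plan import *
s,p,Rm=cur();print(s["time"],inlane(p).round(4),"Fx",round(s["ft_force"]@EX,2),s["ft_force"].round(2),s["torque"].round(2),round(s["width"],4),R.from_matrix(down(-100.4).T@Rm).as_rotvec().round(4))
E
python3 st.py
```

```text
10.525 [ 0.0149 -0.0005  0.1031] Fx -5.06 [-5.01  0.74 -0.71] [ 0.21  1.14 -0.01] 0.0494 [-0.0002  0.      0.    ]
```

Now 1 mm steps until the floor takes load.

Request:
drive_tool(
  plan=[
    {"rx": 0,"ry": 0,"rz": 0,"x": 0,"y": 0,"z": 0.001,"fingers": 0},
    {"rx": 0,"ry": 0,"rz": 0,"x": 0,"y": 0,"z": 0.002,"fingers": 0},
    {"rx": 0,"ry": 0,"rz": 0,"x": 0,"y": 0,"z": 0.0025,"fingers": 0},
    {"rx": 0,"ry": 0,"rz": 0,"x": 0,"y": 0,"z": 0.0025,"fingers": 0},
  ],
  squeeze=55,
)

```text
time: 11.02
ee_pos: [0.4967, -0.2125, 0.1068]
eef_rot: [0.996, -0.091, 0.0, 0.0]
ft_force: [-4.7, 0.2, 0.9]
width: 0.0491
```

```bash
python3 st.py
```

```text
11.025 [ 0.0151 -0.0006  0.1008] Fx -4.69 [-4.73  0.18  0.92] [0.26 1.21 0.03] 0.0491 [-0.0002  0.0004  0.0001]
```

Request:
drive_tool(
  plan=[
    {"rx": 0,"ry": 0,"rz": 0,"x": 0,"y": 0,"z": 0.0006,"fingers": 0},
    {"rx": 0,"ry": 0,"rz": 0,"x": 0,"y": 0,"z": 0.0012,"fingers": 0},
    {"rx": 0,"ry": 0,"rz": 0,"x": 0,"y": 0,"z": 0.0012,"fingers": 0},
  ],
  squeeze=55,
)

```text
time: 11.4
ee_pos: [0.4968, -0.2124, 0.1056]
eef_rot: [0.996, -0.091, 0.0, 0.0]
ft_force: [-5.4, 0.4, 0.7]
width: 0.0491
```

```bash
python3 st.py
```

```text
11.4 [ 0.0151 -0.0005  0.0996] Fx -5.42 [-5.43  0.4   0.73] [0.19 1.12 0.03] 0.0491 [-0.0002  0.0004  0.    ]
```

Request:
drive_tool(
  plan=[
    {"rx": 0,"ry": 0,"rz": 0,"x": 0,"y": 0,"z": 0.0005,"fingers": 0},
    {"rx": 0,"ry": 0,"rz": 0,"x": 0,"y": 0,"z": 0.001,"fingers": 0},
    {"rx": 0,"ry": 0,"rz": 0,"x": 0,"y": 0,"z": 0.001,"fingers": 0},
  ],
  squeeze=55,
)

```text
time: 11.78
ee_pos: [0.4969, -0.2125, 0.1052]
eef_rot: [0.996, -0.091, 0.0, 0.0]
ft_force: [-8.3, 2.3, 7.6]
width: 0.049
```

```bash
python3 st.py
```

```text
11.775 [ 0.0152 -0.0005  0.0992] Fx -8.61 [-8.34  2.28  7.62] [0.58 1.73 0.05] 0.049 [-0.0005  0.0006  0.0001]
```

Floor contact (Fz +8 N). I back off half a millimetre and ease forward.

Request:
drive_tool(
  plan=[
    {"rx": 0,"ry": 0,"rz": 0,"x": 0,"y": 0,"z": -0.0006,"fingers": 0},
    {"rx": 0,"ry": 0,"rz": 0,"x": -0.0015,"y": 0,"z": -0.0006,"fingers": 0},
    {"rx": 0,"ry": 0,"rz": 0,"x": -0.003,"y": 0,"z": -0.0006,"fingers": 0},
    {"rx": 0,"ry": 0,"rz": 0,"x": -0.0045,"y": 0,"z": -0.0006,"fingers": 0},
    {"rx": 0,"ry": 0,"rz": 0,"x": -0.006,"y": 0,"z": -0.0006,"fingers": 0},
    {"rx": 0,"ry": 0,"rz": 0,"x": -0.0075,"y": 0,"z": -0.0006,"fingers": 0},
    {"rx": 0,"ry": 0,"rz": 0,"x": -0.009,"y": 0,"z": -0.0006,"fingers": 0},
    {"rx": 0,"ry": 0,"rz": 0,"x": -0.0105,"y": 0,"z": -0.0006,"fingers": 0},
    {"rx": 0,"ry": 0,"rz": 0,"x": -0.0115,"y": 0,"z": -0.0006,"fingers": 0},
    {"rx": 0,"ry": 0,"rz": 0,"x": -0.0115,"y": 0,"z": -0.0006,"fingers": 0},
  ],
  squeeze=55,
)

```text
time: 13.02
ee_pos: [0.4854, -0.2104, 0.1052]
eef_rot: [0.996, -0.091, 0.0, 0.0]
ft_force: [-2.8, -1.4, 4.8]
width: 0.0487
```

```bash
python3 st.py
```

```text
13.025 [ 0.0036 -0.0005  0.0992] Fx -2.45 [-2.75 -1.41  4.77] [-0.15  0.68  0.  ] 0.0487 [-0.0003  0.0004 -0.0001]
```

Request:
drive_tool(
  plan=[
    {"rx": 0,"ry": 0,"rz": 0,"x": -0.0005,"y": 0,"z": 0,"fingers": 0},
    {"rx": 0,"ry": 0,"rz": 0,"x": -0.001,"y": 0,"z": 0,"fingers": 0},
    {"rx": 0,"ry": 0,"rz": 0,"x": -0.0015,"y": 0,"z": 0,"fingers": 0},
    {"rx": 0,"ry": 0,"rz": 0,"x": -0.002,"y": 0,"z": 0,"fingers": 0},
    {"rx": 0,"ry": 0,"rz": 0,"x": -0.002,"y": 0,"z": 0,"fingers": 0},
  ],
  squeeze=55,
)

```text
time: 13.65
ee_pos: [0.4836, -0.21, 0.1052]
eef_rot: [0.996, -0.091, 0.0, 0.0]
ft_force: [-1.8, -1.8, 5.2]
width: 0.0491
```

```bash
python3 st.py
```

```text
13.65 [ 0.0017 -0.0005  0.0992] Fx -1.4 [-1.75 -1.8   5.21] [-0.41  0.24 -0.1 ] 0.0491 [-0.0002  0.0007 -0.0001]
```

Request:
drive_tool(
  plan=[
    {"rx": 0,"ry": 0,"rz": 0,"x": -0.0005,"y": 0,"z": -0.0002,"fingers": 0},
    {"rx": 0,"ry": 0,"rz": 0,"x": -0.001,"y": 0,"z": -0.0002,"fingers": 0},
    {"rx": 0,"ry": 0,"rz": 0,"x": -0.001,"y": 0,"z": -0.0002,"fingers": 0},
  ],
  squeeze=55,
)

```text
time: 14.02
ee_pos: [0.4823, -0.2098, 0.1052]
eef_rot: [0.996, -0.091, -0.0, 0.0]
ft_force: [-1.7, -2.2, 4.6]
width: 0.049
```

```bash
python3 st.py
```

```text
14.025 [ 0.0004 -0.0005  0.0992] Fx -1.27 [-1.7  -2.19  4.63] [-0.44  0.41 -0.1 ] 0.049 [-0.0001 -0.0001 -0.0001]
```

Request:
drive_tool(
  plan=[
    {"rx": 0,"ry": 0,"rz": 0,"x": -0.0005,"y": 0,"z": 0,"fingers": 0},
    {"rx": 0,"ry": 0,"rz": 0,"x": -0.001,"y": 0,"z": 0,"fingers": 0},
    {"rx": 0,"ry": 0,"rz": 0,"x": -0.001,"y": 0,"z": 0,"fingers": 0},
  ],
  squeeze=55,
)

```text
time: 14.4
ee_pos: [0.482, -0.2097, 0.1053]
eef_rot: [0.996, -0.09, 0.001, 0.0]
ft_force: [3.9, -4.7, -0.9]
width: 0.0491
```

```bash
python3 st.py; python3 - <<'E'
from plan import *
for n in ["side","scene"]:
    c=viewer.camera(n); save(c,f"pics/{n}6.png"); W=cloud(c);P=W.reshape(-1,3);ok=np.isfinite(P).all(1);P=P[ok]
    h=cv2.cvtColor(c["color"],cv2.COLOR_RGB2HSV).reshape(-1,3)[ok].astype(int)
    L=np.array([(P-SEAT)@EX,(P-SEAT)@EY,P[:,2]]).T
    o=L[(h[:,0]>4)&(h[:,0]<17)&(h[:,1]>170)&(h[:,2]>100)&(abs(L[:,1])<.03)&(L[:,2]>.062)&(L[:,2]<.08)&(abs(L[:,0])<.12)]
    print(n,"plate",len(o),o.mean(0) if len(o) else 0, np.percentile(o[:,0],[5,95]) if len(o) else 0)
    y=L[(h[:,0]>22)&(h[:,0]<35)&(h[:,1]>130)&(h[:,2]>60)&(L[:,2]>.025)&(abs(L[:,1])<.03)&(abs(L[:,0])<.06)]
    if len(y): print("lip",len(y),y.mean(0).round(4),y.min(0).round(4),y.max(0).round(4))
    if n=="side": cv2.imwrite("pics/side6c.png",cv2.resize(c["color"][100:220,340:480,::-1],None,fx=5,fy=5,interpolation=cv2.INTER_CUBIC))
    b=L[(L[:,0]>-.04)&(L[:,0]<.05)&(abs(L[:,1])<.04)]
    for a in (.038,.044,.050,.056,.062):
        q=b[(b[:,2]>a)&(b[:,2]<a+.006)]
        if len(q): print(a,len(q),np.percentile(q[:,0],[1,99]).round(4),np.percentile(q[:,1],[1,99]).round(4))
E
```

```text
14.4 [ 0.0001 -0.0005  0.0993] Fx 4.64 [ 3.86 -4.68 -0.92] [-0.89 -0.75 -0.01] 0.0491 [-0.0002  0.0018 -0.0003]
side plate 0 0 0
0.038 54 [-0.0246  0.0274] [-0.0003  0.0352]
0.044 34 [-0.0234  0.0086] [-0.0019  0.0346]
0.05 37 [-0.0235  0.0103] [-0.0039  0.0359]
0.056 8 [-0.0241  0.0093] [-0.001   0.0337]
0.062 6 [-0.0222 -0.0199] [0.0084 0.0145]
scene plate 117 [ 0.03012718 -0.00094342  0.07280497] [0.02651544 0.03247836]
0.038 114 [0.004  0.0431] [-0.0329  0.0331]
0.044 116 [0.0056 0.0378] [-0.0341  0.0317]
0.05 135 [0.0058 0.0489] [-0.033   0.0318]
0.056 118 [0.0046 0.0331] [-0.0346  0.0328]
0.062 132 [0.0042 0.0327] [-0.0345  0.0343]
```

View pics/side6c.png

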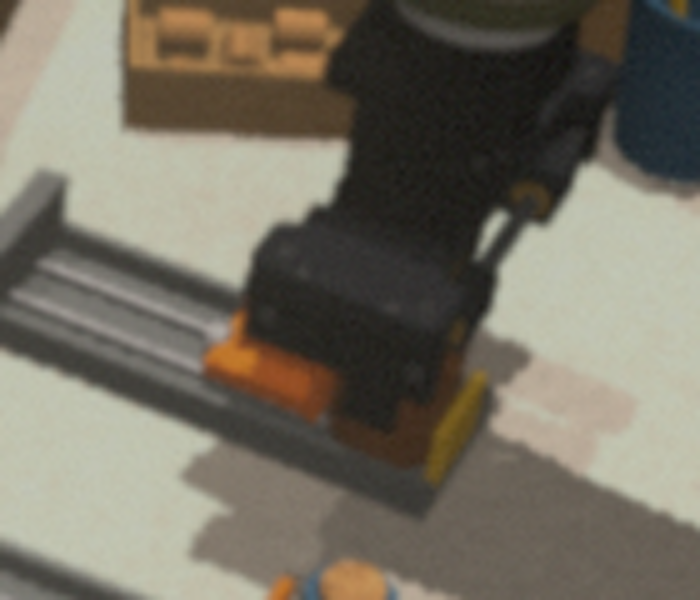

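Fx flipped from -1.3 to +4.6 N while the tool stopped at lane x ≈ 0, so the bottle is on the lip. The plate back is at about 30 mm, and the side crop shows the bottle (395,430) touching the yellow lip (455,425). I lower the grip first to relax stress, then open.

Request:
drive_tool(
  plan=[
    {"rx": 0,"ry": 0,"rz": 0,"x": 0,"y": 0,"z": 0,"fingers": 0},
    {"rx": 0,"ry": 0,"rz": 0,"x": 0,"y": 0,"z": 0,"fingers": 0},
    {"rx": 0,"ry": 0,"rz": 0,"x": 0,"y": 0,"z": 0,"fingers": 0},
  ],
  squeeze=10,
)

```text
time: 14.88
ee_pos: [0.4819, -0.2097, 0.1053]
eef_rot: [0.996, -0.09, 0.001, 0.0]
ft_force: [3.3, -4.3, 0.0]
width: 0.0493
```

```bash
python3 st.py
```

```text
14.875 [-0.     -0.0005  0.0993] Fx 4.02 [ 3.3  -4.27  0.03] [-1.01 -0.75  0.13] 0.0493 [-0.0003  0.0013 -0.0005]
```

Request:
drive_tool(
  plan=[
    {"rx": 0,"ry": 0,"rz": 0,"x": 0,"y": 0,"z": 0,"fingers": 0.6},
    {"rx": 0,"ry": 0,"rz": 0,"x": 0,"y": 0,"z": 0,"fingers": 0.65},
    {"rx": 0,"ry": 0,"rz": 0,"x": 0,"y": 0,"z": 0,"fingers": 0.75},
    {"rx": 0,"ry": 0,"rz": 0,"x": 0,"y": 0,"z": 0,"fingers": 0.85},
    {"rx": 0,"ry": 0,"rz": 0,"x": 0,"y": 0,"z": 0,"fingers": 0.85},
  ],
  squeeze=10,
)

```text
time: 15.5
ee_pos: [0.4813, -0.2094, 0.1052]
eef_rot: [0.996, -0.091, -0.0, -0.0]
ft_force: [0.3, -0.4, -0.0]
width: 0.072
```

```bash
python3 st.py
```

```text
15.5 [-0.0006 -0.0004  0.0992] Fx 0.41 [ 0.33 -0.45 -0.01] [ 0.09  0.02 -0.02] 0.072 [ 0.     -0.0001 -0.0002]
```

Forces are zero and the fingers clear. Rising straight up.

Request:
drive_tool(
  plan=[
    {"rx": 0,"ry": 0,"rz": 0,"x": 0,"y": 0,"z": -0.01,"fingers": 0.85},
    {"rx": 0,"ry": 0,"rz": 0,"x": 0,"y": 0,"z": -0.03,"fingers": 0.85},
    {"rx": 0,"ry": 0,"rz": 0,"x": 0,"y": 0,"z": -0.06,"fingers": 0.85},
    {"rx": 0,"ry": 0,"rz": 0,"x": 0,"y": 0,"z": -0.1,"fingers": 0.85},
    {"rx": 0,"ry": 0,"rz": 0,"x": 0,"y": 0,"z": -0.15,"fingers": 0.85},
    {"rx": 0,"ry": 0,"rz": 0,"x": 0,"y": 0,"z": -0.18,"fingers": 0.85},
    {"rx": 0,"ry": 0,"rz": 0,"x": -0.05,"y": 0,"z": -0.18,"fingers": 0.85},
    {"rx": 0,"ry": 0,"rz": 0,"x": -0.05,"y": 0,"z": -0.18,"fingers": 0.85},
  ],
  squeeze=10,
)

```text
time: 16.5
ee_pos: [0.43, -0.2003, 0.2861]
eef_rot: [0.996, -0.091, -0.0, 0.001]
ft_force: [-0.1, -0.5, -0.5]
width: 0.0744
```

```bash
python3 st.py; python3 - <<'E'
from plan import *
from scipy.optimize import least_squares
A=[]
for n in ["side","scene"]:
    c=viewer.camera(n); save(c,f"pics/{n}7.png"); W=cloud(c);P=W.reshape(-1,3);ok=np.isfinite(P).all(1);P=P[ok]
    h=cv2.cvtColor(c["color"],cv2.COLOR_RGB2HSV).reshape(-1,3)[ok].astype(int)
    L=np.array([(P-SEAT)@EX,(P-SEAT)@EY,P[:,2]]).T
    near=(abs(L[:,1])<.035)&(L[:,0]>-.05)&(L[:,0]<.12)
    am=near&(h[:,2]<150)&(h[:,1]>90)&(L[:,0]<.0245)
    for lo,hi in ((.03,.045),(.05,.066)):
        q=L[am&(L[:,2]>lo)&(L[:,2]<hi)]
        if n=="side":
            q=q[q[:,0]>-.025]
        f=least_squares(lambda v:np.hypot(q[:,0]-v[0],q[:,1]-v[1])-.025,[0,0],loss="soft_l1",f_scale=.002); print(n,lo,len(q),f.x.round(4))
    ct=L[near&(L[:,0]<.022)&(L[:,2]>.095)]; print("top",len(ct),ct.mean(0).round(4),np.percentile(L[near&(L[:,0]<.022)][:,2],99.5))
    o=L[near&(h[:,0]>4)&(h[:,0]<17)&(h[:,1]>170)&(h[:,2]>100)&(L[:,2]>.066)&(L[:,2]<.08)&(L[:,0]>.022)]
    if len(o): print("plate",len(o),o.mean(0).round(4),np.percentile(o[:,0],[5,95]).round(4))
    if n=="side": cv2.imwrite("pics/side7c.png",cv2.resize(c["color"][100:300,300:480,::-1],None,fx=3,fy=3,interpolation=cv2.INTER_CUBIC))
E
```

```text
16.5 [-0.0528 -0.0006  0.2801] Fx -0.03 [-0.11 -0.46 -0.47] [ 0.08  0.02 -0.03] 0.0744 [-0.0018 -0.0001  0.001 ]
side 0.03 146 [ 0.0002 -0.0009]
side 0.05 144 [ 0.0005 -0.0013]
top 457 [-0.0234  0.0191  0.3148] 0.4207427041481055
plate 23 [0.0262 0.0051 0.0735] [0.0248 0.0274]
scene 0.03 45 [-0.0004 -0.0002]
scene 0.05 56 [-0.0001 -0.0002]
top 8852 [-0.0189  0.0038  0.3919] 0.4821956564378103
plate 82 [ 0.0287 -0.0007  0.0752] [0.0231 0.0322]
```

View pics/side7c.png

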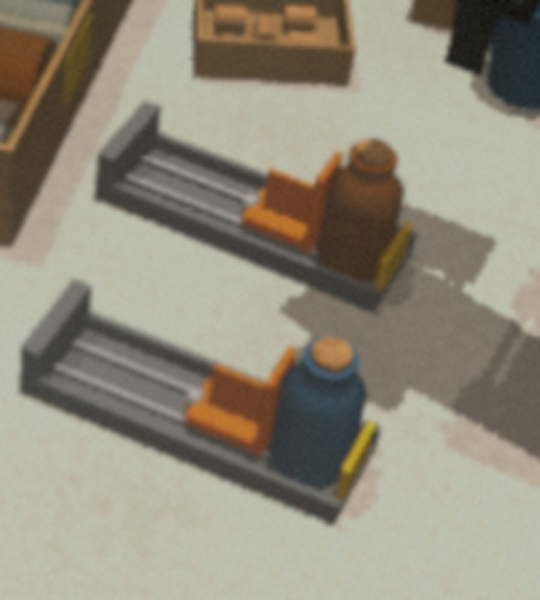

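View pics/scene7.png

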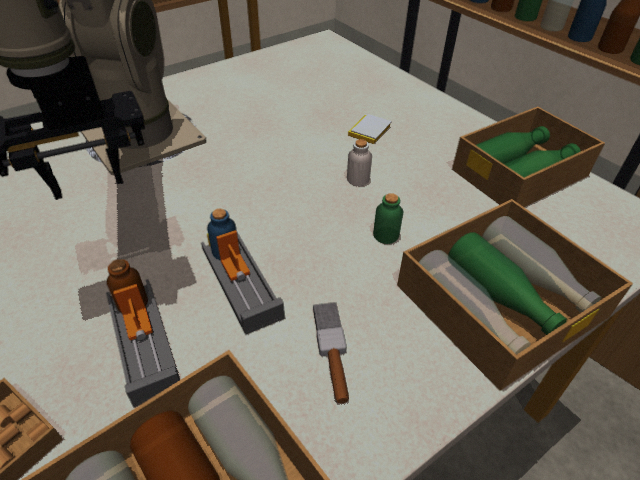

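The amber bottle stands upright at the lip: side crop (360,220) with the lip at (393,255), and the plate at (327,205) against its back. The fit gives lane x ≈ 0 and y ≈ -1 mm. The filled lane, the other bottles and the brush look unchanged, and the gripper is clear, so I hand in.

```bash
python3 -c "
from h import *
print(workorder.close_job())"
```

```text
the job is handed in; nothing more can be done
None
```

The amber bottle is loaded in the empty lane, and I handed the job in at about 16.6 s of the 37 s allowed. The system reports no verdict, so these are my own checks.

**What I did:**
1. I gripped the amber bottle and carried it over to the empty lane.
2. I used the bottle to press the pusher back to about 45 mm of travel, judging by the bottle's position.
3. I lowered it behind the lip until the wrist force showed it touching the floor.
4. I eased it forward at about 12 mm/s, slowing to 4 mm/s, until the force along the lane flipped from -1.3 to +4.6 N, meaning it was against the lip.
5. I reduced the grip to 10 N, opened the fingers slowly and backed off.

**Final checks before handing in:**
- **Position:** both cameras put the bottle within 0.5 mm of the seat along the lane and 1.3 mm across it. The lower and upper body agree, so it stands upright.
- **Pusher:** the plate is against the bottle at about 30 mm of travel. Only 23 and 82 plate points were visible, so that figure is rough.
- **Gripper:** it is clear of everything, with wrist forces near zero.
- **Rest of the scene:** the filled lane, the green and white bottles and the brush look unchanged in the pictures; I did not re-measure them.

**Failed or odd:**
- The first move call was refused as invalid, and nothing moved.
- My script's check of the bottle's top height gave no usable result because the gripper was in the same picture area.
- A sideways force of about 4 N while the bottle was pressed on the lip was never explained. It disappeared when I let go.

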